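# Half-exposure read of a sample jar

## Robot

A 6-joint arm with a two-finger parallel gripper is mounted at the origin on the work surface. World frame = base frame: x ahead of the robot, y to its left, z up, the work surface at z = 0. Lengths are in m, angles in degrees, forces in N, time in s.
With the tool pointing down it reaches from about 0.35 to 0.875 m from the base axis. Payload 4.2 kg.
Tool frame: the origin (TCP) lies on the centre line of the jaws, within the pads' length; the fingertips stand 11 mm ahead of it and the grasp point (between the pads) lies 8 mm behind it; z points along the fingers, y is the line along which they close (so a half turn about z gives the same grasp; the last joint's range is limited). The gripper opens to 87 mm and grips with 3 to 60 N. Pads are 19 mm wide; open, the fingers measure 117 mm over their backs; the gripper's body (75 mm by 190 mm) begins 51 mm behind the grasp point.
Start: joints at [-52.678, 22.042, 0.453, 0, -68.411, -14.817], TCP at [0.239, -0.577, 0.234] pointing down, gripper open.
Joint ranges: [-179.83, 179.83], [-69.29, 118.12], [-61.27, 80.66], [-181.25, 117.63], [-171.15, -9.14], [-177.46, 177.46]. Speed limits (degrees/s): [159.86, 159.86, 180, 180, 180, 180].

## Interface

Orientations are given as a 3x3 rotation matrix whose columns are the frame's x, y, z axes.
In Python, from station import r gives the robot as it stands.
- The arm moves only by the tool servo_tool, never from a script. Its argument "commands" is a list that holds one entry, the list of rows, each a list of 7 numbers: the closure, from 0 (fully open) to 1 (shut), then the shift along the tool's x, y, z in mm, then the turn, a rotation vector about the tool's x, y, z in rad. In form: [[[claw, x, y, z, ax, ay, az], ...]]. A call has exactly 5 rows; each row is the pose to reach, as a shift and turn from the pose commanded when the call began, along the tool's axes at that moment; what a row does not reach only later rows make up. A row lasts 1/10 s, in which the tool goes at most 50 mm and 8.59 degrees, less where a joint would pass 70% of its speed; a pose out of reach is approached as far as the arm can. A call with a gripper value outside its range is refused whole. The fingers move at their own pace and stop on an object; the grip force is fixed at half the most. Time passes only in rows, so rows that repeat a pose let the fingers close, or fill a call up. It gives the time, the measured TCP pose, the force, the opening and the grip force at its end, in the units of the state.
- r.sense(): the state, without advancing time (a new reading comes with each control period).
- r.capture(name): name is "scene" or "top" or "wrist"; returns a dict with "pixels" (384x512x3 uint8, red, green, blue), "camera_matrix" (3x3 intrinsics, pixels), "R" (3x3) and "t" (3): a world point X has camera coordinates R X + t. Camera axes: x right, y down, z forward; pixel columns grow to the right and rows downward; lengths in m; the calibration is good to about 2 mm. A picture is of the moment at which its call begins. There is no depth.
- r.finish_job(): hands the job in; it is judged then, once.
The state is a dict: "time_s": time; "joints": joint angles; "joint_velocities": joint speeds; "effort": joint torques, N m; "tcp_pos": TCP position; "ee_rot": TCP orientation; "wrist_force": force on the tool from outside, world axes, zero at the start; "moment": the same for the moment, N m; "gripper_width": opening from 0.0 (shut) to 1.0 (fully open); "gripper_force": force on a finger pad.
Only numpy, scipy, OpenCV 4.12 (cv2) and the standard library are available. Lean on these libraries where they do the work, as an engineer would, in place of code of your own. Each camera call takes 0.05 s, during which the arm holds its last target. There are 200 camera calls.

## Task

Turn the white sample jar in its brass seat so that its orange stripe squarely faces the window of the grey code reader, and let go of it while the shutter is still closed. Then slide the reader's sprung brass shutter by its black tab to half travel, at the green mark, without ever letting it open past three quarters, and finish while still holding it there with the fingers: the spring would close it if you let go. Leave the jar seated, and leave the spare jar, the specimen box and the tweezers where they are.

Things in the scene. Friction and masses are not known exactly. Their poses are not given: they have to be found in the camera images.
- reader: Fixed code reader; origin on the bench. x: from jar seat to reader; y: the way the shutter opens; z up. Base plate 165 x 180 x 8 mm; grey block x -20..60, y -50..110, top z 60 mm. Dark window (34 mm wide, centre y 0, z 36) on the face at x -20, looking to -x at the jar. Marks on the block's top: white (closed), green (half), red (fully open), 30 mm apart along y.
- seat_centre (a point): Centre of the jar seat: on the base plate's top (8 mm above the bench), at x -55, y 0 mm of the reader; axes as the reader's. The seat is a brass ring, outer radius 27, inner radius 22, 6 mm high; the jar stands in it with 2 mm play and turns freely.
- jar: Loose white jar, 0.15 kg, in the seat; origin under its centre. Radius 20, 72 mm high; blue cap radius 18 mm, from 72 to 95 mm up, to grip from above. Orange stripe 9 mm wide up the side at its own +x and over the cap, rim to centre. It faces the window when the jar's x points along the reader's +x; it starts 0.8 to 5.4 rad from that (counterclockwise from above).
- stripe (a point): Point on the jar's orange stripe: on the side, 20 mm from the jar's axis along its own x, 37 mm above its underside.
- shutter (a joint): Travel of the sprung shutter in m along the reader's +y: 0 closed, 0.030 half (tab centred on the green mark), 0.060 fully open. Brass plate over the window and the block's top. The spring (4 N when closed, 10 N at half, 16 N fully open) pulls it shut when it is let go.
- tab_top (a point): Centre of the top of the shutter's black upright tab, 105 mm above the bench, at x 22 mm, y = travel in the reader's frame; axes as the reader's. Tab: 30 mm along the reader's x, 12 mm thick along its y (the slide direction), 42 mm high, white line on top. Pinch it from above with fingers before and behind it along y, or push its -y face.
- half_mark (a point): Centre of the green half-travel mark on the block's top, at x 52.5, y 30, z 61 mm of the reader.
- specimen_box: Bystander: loose clear square box 75 x 75 x 22 mm with a steel disc in it; origin under its centre. Leave alone.
- tweezers: Bystander: loose steel tweezers about 130 mm long, lying on the bench, 6 mm high; origin near their middle. Leave alone.
- spare_jar: Bystander: loose amber jar, radius 19, height 50 mm, black cap; origin under its centre. Leave alone.
Mind the look-alikes: they are no part of the job. Of the things like the jar, leave any that is brown, pink or red; of the rest the larger one is meant.

How it is judged (in metres and radians):
On the way, in this order (a step that is already met when the one before it is completed fails the run):
1. the jar, let go of and standing in its seat, has its stripe facing the window, the shutter still closed (x of stripe in the frame of seat_centre above 0.012 m and y of stripe in the frame of seat_centre between -0.0075 and 0.0075 m and z of jar in the frame of seat_centre below 0.003 m and contact force between the fingers and jar below 0.1 N and value of joint shutter below 0.004 m), for 0.2 s.
2. the shutter is held at half travel by the fingers (value of joint shutter between 0.025 and 0.035 m and contact force between the fingers and shutter_c0 above 3 N), for 0.5 s.
At the end, for the whole second after the job is handed in: The shutter stands still at half travel, 30 mm within 5 mm, held against its spring by the fingers on the tab (more than 3 N); the jar is let go of, upright and down in its seat, its stripe facing the window to within 7.5 mm sideways of the seat's centre line (about 20 degrees) (all of step 2 and velocity of joint shutter between -0.01 and 0.01 m/s and contact force between the fingers and jar below 0.1 N and x of stripe in the frame of seat_centre above 0.012 m and y of stripe in the frame of seat_centre between -0.0075 and 0.0075 m and z of jar in the frame of seat_centre below 0.003 m and horizontal distance between jar and seat_centre below 0.006 m and angle between jar's own z axis and vertical below 0.1 rad and linear speed of jar below 0.02 m/s); the arm keeps its last pose, push and grip.
It fails at once if the shutter is opened past three quarters of its travel (value of joint shutter above 0.045 m).
It fails at once if the specimen box is moved by more than 20 mm (distance of specimen_box from where it was at the start of the episode above 0.02 m).
It fails at once if the tweezers are moved by more than 20 mm (distance of tweezers from where it was at the start of the episode above 0.02 m).
It fails at once if the spare jar is moved by more than 20 mm (distance of spare_jar from where it was at the start of the episode above 0.02 m).
It also fails if it takes over 64 s, if anything falls off the work surface, if the arm or the gripper's body presses on something with over 40 N, if the wrist force passes 120 N, or if a joint passes its speed limit or range.

## Working session

There is one attempt and no reset: what is moved stays moved. The work goes in short steps, Python scripts to look and compute and a tool call to move; the robot and the scene stay as the last step left them, time stands still between calls to the robot, and variables do not carry over. Pictures are saved under pics/ and viewed, at most 10 in all, crops included, and the job is handed in when it is done.

Besides the shell and the picture viewer there is one more tool, called after ">>>" as name([rows], argument=value, ...), one row to a line, values as JSON. servo_tool: Moves the arm, as the interface text tells. Its arguments: {"type":"object","properties":{"commands":{"type":"array","items":{"type":"array","items":{"type":"array","items":{"type":"number"}}}}},"required":["commands"]}

```bash
mkdir -p pics; ls; python3 - <<'E'
from station import r
import cv2,numpy as np
s=r.sense();print(s)
a=r.capture("top");b=r.capture("scene")
for n,c in(("top",a),("scene",b)):
    cv2.imwrite(f"pics/{n}1.png",c["pixels"][:,:,::-1]);np.savez(n+"1.npz",**c)
    print(n,c["camera_matrix"],c["R"],c["t"])
E
```

```text
pics
{'time_s': 0.0, 'joints': array([-5.26765614e+01,  2.20934088e+01,  3.77099247e-01, -3.07157482e-02,
       -6.84121111e+01, -1.48164224e+01]), 'joint_velocities': array([-0.13180728, -0.04601015,  0.00192795, -0.01360563,  0.01519016,
        0.03507634]), 'effort': array([ 2.02179513e-04, -3.90664244e+01,  1.87405318e+01,  4.22008932e+00,
        1.09442265e-02, -1.85817462e-04]), 'tcp_pos': array([ 0.23903453, -0.57682849,  0.23240893]), 'ee_rot': array([[-9.23908319e-01, -3.82612718e-01, -9.62528979e-04],
       [-3.82613918e-01,  9.23905972e-01,  2.08458740e-03],
       [ 9.16966188e-05,  2.29424463e-03, -9.99997364e-01]]), 'wrist_force': array([ 0.2533818 , -0.98718758, -0.49543501]), 'moment': array([-0.03036965,  0.03081329, -0.03580953]), 'gripper_force': 0.0, 'gripper_width': 1.0028180970012663}
top [[466.16885949   0.         258.60584643]
 [  0.         466.16885949 184.71226263]
 [  0.           0.           1.        ]] [[-0.02307042 -0.99972996 -0.00278618]
 [-0.99875687  0.02317096 -0.04413412]
 [ 0.04418676  0.00176452 -0.99902173]] [0.04997699 0.61690899 0.9064854 ]
scene [[403.98505117   0.         249.44367033]
 [  0.         403.98505117 194.70811594]
 [  0.           0.           1.        ]] [[-0.82862726  0.55957247 -0.0159849 ]
 [ 0.33342911  0.47040964 -0.81703109]
 [-0.44966865 -0.68234407 -0.576372  ]] [ 0.49588849 -0.13992263  1.19093973]
```

View pics/top1.png

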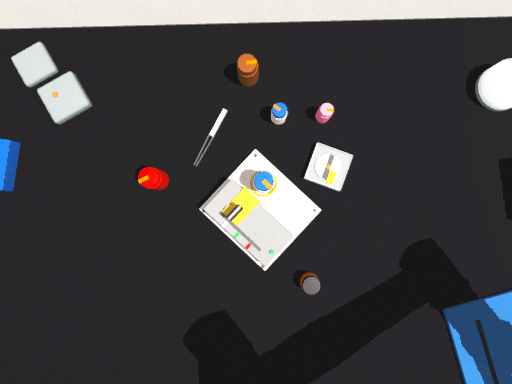

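View pics/scene1.png

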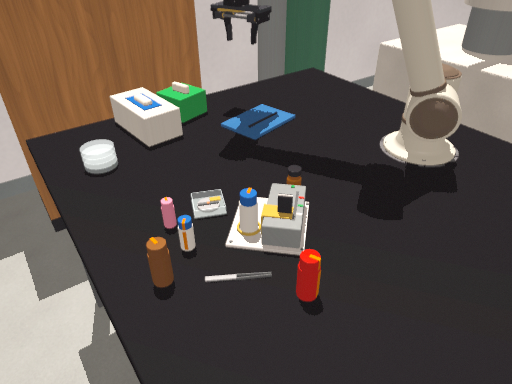

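The candidates in the top view are:
- white/blue jar at (263,183), in the brass ring
- smaller white/blue jar at (279,113)
- brown at (248,70)
- pink at (325,113)
- red at (153,178)

The one at (263,183) fits: it is white, the larger of the two, and seated. I'll confirm it in an enlarged crop.

```bash
python3 - <<'E'
import cv2,numpy as np
t=np.load("top1.npz")["pixels"][:,:,::-1];s=np.load("scene1.npz")["pixels"][:,:,::-1]
a=cv2.resize(t[95:280,190:330],None,fx=3,fy=3,interpolation=cv2.INTER_CUBIC)
b=cv2.resize(s[150:290,160:320],None,fx=2.3,fy=2.3,interpolation=cv2.INTER_CUBIC)
o=np.zeros((555,420+b.shape[1],3),np.uint8);o[:555,:420]=a;o[:b.shape[0],420:]=b
cv2.imwrite("pics/crop1.png",o);print(o.shape)
E
```

```text
(555, 788, 3)
```

View pics/crop1.png

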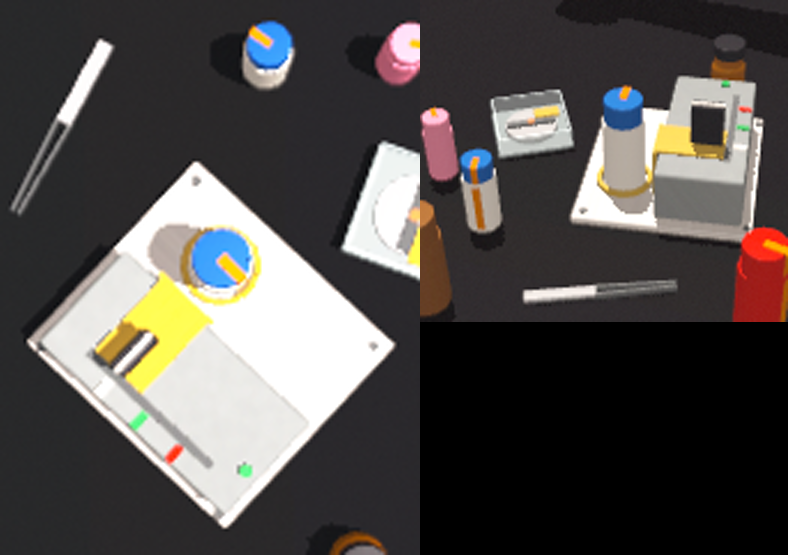

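The crop confirms the target: the large white jar with the blue cap stands in the brass ring (crop 221,258), and its cap stripe points down-right, about the reader's +y. The tab is near (130,345), at the white mark. The marks are white (103,385), green (139,420) and red (175,453).

```bash
cat > h.py <<'E'
import numpy as np,cv2
def ray(c,uv,z):
    d=c["R"].T@np.linalg.solve(c["camera_matrix"],[uv[0],uv[1],1.]);o=-c["R"].T@c["t"]
    return o+d*(z-o[2])/d[2]
def proj(c,X):
    p=c["camera_matrix"]@(c["R"]@X+c["t"]);return p[:2]/p[2]
def cen(c,lo,hi,box):  # HSV mask centroid in box u0,v0,u1,v1
    h=cv2.cvtColor(c["pixels"],cv2.COLOR_RGB2HSV);m=cv2.inRange(h,lo,hi)
    k=np.zeros_like(m);k[box[1]:box[3],box[0]:box[2]]=1;m*=k
    v,u=np.nonzero(m);return np.array([u.mean(),v.mean()]),len(u),m
E
python3 - <<'E'
from h import *
c=dict(np.load("top1.npz"));s=dict(np.load("scene1.npz"))
g,n1,_=cen(c,(45,120,60),(80,255,255),(226,225,246,245))
rd,n2,_=cen(c,(0,150,80),(8,255,255),(240,238,256,254))
G=ray(c,g,.061);Rd=ray(c,rd,.061);print(g,n1,rd,n2,G,Rd,np.linalg.norm(Rd-G))
h=cv2.cvtColor(c["pixels"],cv2.COLOR_RGB2HSV)
box=(248,165,280,200)
cb,n,mb=cen(c,(100,120,60),(125,255,255),box)
o,n3,mo=cen(c,(8,150,150),(19,255,255),(258,176,274,191))
hull=cv2.convexHull(np.argwhere((mb|mo)>0)[:,::-1].astype(np.int32))
(cx,cy),rad=cv2.minEnclosingCircle(hull);C=ray(c,(cx,cy),.103);O=ray(c,o,.103)
print("cap",cx,cy,rad,"exp r",.018*466/.80,C,"stripe",o,n3,O,n)
# base plate outline (bright grey/white + yellow) -> min area rect
m=cv2.inRange(c["pixels"],(95,95,95),(255,255,255))|mb|mo|cv2.inRange(h,(20,100,100),(35,255,255))
m=cv2.morphologyEx(m,cv2.MORPH_CLOSE,np.ones((5,5)))
cs,_=cv2.findContours(m,0,2);k=[q for q in cs if cv2.pointPolygonTest(q,(290,205),False)>=0][0]
r_=cv2.minAreaRect(k);B=np.array([ray(c,p,.008) for p in cv2.boxPoints(r_)]);print(r_);print(B)
print([np.linalg.norm(B[i]-B[i-1]) for i in range(4)])
for i in range(4):
    d=B[i]-B[i-1];print(np.degrees(np.arctan2(d[1],d[0])))
d=Rd-G;print("yaw y-axis from marks",np.degrees(np.arctan2(d[1],d[0])))
d=O-C;print("stripe",np.degrees(np.arctan2(d[1],d[0])),np.linalg.norm(d))
# scene check
g2,n,_=cen(s,(45,120,60),(80,255,255),(282,198,300,210));print("scene",g2,n,[proj(s,G)])
E
```

```text
[235.8125 234.8125] 16 [247.5    245.9375] 16 [0.52335332 0.08023532 0.061     ] [0.50222654 0.05891151 0.061     ] 0.030017426057067028
cap 263.98101806640625 181.2341766357422 10.49202823638916 exp r 10.485 [0.61993221 0.02581274 0.103     ] stripe [270.5 188.5] 2 [0.60670621 0.01450905 0.103     ] 236
((259.75482177734375, 209.37948608398438), (91.33747863769531, 84.00953674316406), 42.87890625)
[[ 0.57260401  0.15750523  0.008     ]
 [ 0.69250169  0.04143337  0.008     ]
 [ 0.56577181 -0.08829538  0.008     ]
 [ 0.44731248  0.02775897  0.008     ]]
[np.float64(0.18036646038744936), np.float64(0.16687758565054586), np.float64(0.1813560334886734), np.float64(0.1658349367887983)]
46.000680646231835
-44.071134494864545
-134.3300455543816
135.58755791046008
yaw y-axis from marks -134.73407043888943
stripe -139.48093544984573 0.017398288978541464
scene [298.5 205. ] 2 [array([298.97763124, 205.20007948])]
```

Seat centre from the cap is (0.6199, 0.0258). From the marks it is (0.621, 0.026), so they agree within about 1 mm. The reader's y axis is at -134.5° and its x axis at 135.5°. The plate measures 181 x 166 mm, which is right. Next I'll refine the stripe angle and work out the first move.

```bash
cat > go.py <<'E'
import sys,numpy as np
from scipy.spatial.transform import Rotation as Ro
from station import r
def go(x,y,z,yaw):
    s=r.sense();R=s["ee_rot"];d=R.T@(np.array([x,y,z])-s["tcp_pos"])*1e3
    c,q=np.cos(np.radians(yaw)),np.sin(np.radians(yaw))   # tool y along yaw, z down
    T=np.array([[-q,c,0],[c,q,0],[0,0,-1.]]);T[:,0]=np.cross(T[:,1],T[:,2])
    print("shift mm",d.round(1),"rotvec",Ro.from_matrix(R.T@T).as_rotvec().round(3),"tcp",s["tcp_pos"].round(4),"yaw",np.degrees(np.arctan2(R[1,1],R[0,1])).round(1),"j",s["joints"].round(0),"F",s["wrist_force"].round(1),"w",round(float(s["gripper_width"]),3),"g",round(float(s["gripper_force"]),1),"t",s["time_s"])
if __name__=="__main__": go(*map(float,sys.argv[1:]))
E
python3 go.py .6205 .026 .2 45.5
python3 - <<'E'
from h import *
c=dict(np.load("top1.npz"));p=c["pixels"].astype(int)
v,u=np.mgrid[0:384,0:512];ins=(u-264)**2+(v-181.2)**2<11**2
m=ins&(p[...,0]>p[...,2]+60)&(p[...,1]<.85*p[...,0])
print(np.c_[u[m],v[m]].T); o=(u[m].mean(),v[m].mean());d=ray(c,o,.103)-ray(c,(264,181.2),.103)
print(o,m.sum(),d,np.degrees(np.arctan2(d[1],d[0])))
E
```

```text
shift mm [-583.1  411.    33.3] rotvec [ 2.000e-03 -1.000e-03  1.169e+00] tcp [ 0.239  -0.5769  0.2326] yaw 112.5 j [-53.  22.   0.  -0. -68. -15.] F [ 0.  -0.6  0.8] w 0.996 g 0.0 t 0.1
[[260 264 265 263 264 265 266 263 264 265 266 267 263 264 265 266 268 264
  265 266 268 269 265 266 268 270 267 271 268 271 269 270 272 269]
 [171 180 180 181 181 181 181 182 182 182 182 182 183 183 183 183 183 184
  184 184 184 184 185 185 185 185 186 186 187 187 188 188 188 189]]
(np.float64(266.3529411764706), np.float64(183.5)) 34 [-0.00420077 -0.00409551  0.        ] -135.72688080862318
```

The stripe is at -135.7°, so the jar needs about -89° (clockwise). The wrist goes to yaw -134.5° first and then turns back 90°.

>>> servo_tool([
  [[0, -30, 21, 0, 0, 0, -0.12], [0, -65, 46, 0, 0, 0, -0.26], [0, -100, 71, 0, 0, 0, -0.4], [0, -136, 96, 0, 0, 0, -0.54], [0, -172, 121, 0, 0, 0, -0.68]],
])

```text
time_s: 0.6
tcp_pos: [0.3522, -0.3981, 0.2332]
ee_rot: [[-0.473, -0.881, -0.001], [-0.881, 0.473, 0.001], [-0.0, 0.001, -1.0]]
wrist_force: [0.9, -0.0, -0.1]
gripper_width: 1.0
gripper_force: 0.0
```

```bash
python3 go.py .6205 .026 .2 -134.5
```

```text
shift mm [-500.6  -35.8   33.2] rotvec [ 1.000e-03  1.000e-03 -1.287e+00] tcp [ 0.3522 -0.3981  0.2332] yaw 151.8 j [-31.  13. -13.  -0. -64.   3.] F [ 0.9 -0.  -0.1] w 1.0 g 0.0 t 0.6
```

>>> servo_tool([
  [[0, -44, -3, 3, 0, 0, -0.14], [0, -88, -6, 6, 0, 0, -0.28], [0, -132, -9, 9, 0, 0, -0.42], [0, -176, -12, 12, 0, 0, -0.55], [0, -220, -15, 14, 0, 0, -0.68]],
])

```text
time_s: 1.1
tcp_pos: [0.4704, -0.2118, 0.2191]
ee_rot: [[0.186, -0.982, -0.001], [-0.982, -0.186, 0.0], [-0.0, 0.001, -1.0]]
wrist_force: [1.4, -0.4, -0.5]
gripper_width: 1.0
gripper_force: 0.0
```

```bash
python3 go.py .6205 .026 .2 -134.5
```

```text
shift mm [-205.7 -191.8   19.1] rotvec [ 0.001  0.001 -0.607] tcp [ 0.4704 -0.2118  0.2191] yaw -169.3 j [ -6.  12. -16.  -0. -62.  17.] F [ 1.4 -0.4 -0.5] w 1.0 g 0.0 t 1.1
```

>>> servo_tool([
  [[0.2, -34, -32, 4, 0, 0, -0.14], [0.2, -68, -64, 8, 0, 0, -0.28], [0.2, -102, -96, 12, 0, 0, -0.41], [0.2, -136, -128, 16, 0, 0, -0.53], [0.2, -168, -158, 19, 0, 0, -0.607]],
])

```text
time_s: 1.6
tcp_pos: [0.5955, -0.0179, 0.1999]
ee_rot: [[0.713, -0.701, -0.001], [-0.701, -0.713, -0.0], [-0.001, 0.001, -1.0]]
wrist_force: [0.1, 0.2, 0.0]
gripper_width: 0.804
gripper_force: 0.0
```

```bash
python3 go.py .6205 .026 .16 -134.5
```

```text
shift mm [-13.  -48.8  39.8] rotvec [ 0.001  0.001 -0.001] tcp [ 0.5955 -0.0179  0.1999] yaw -134.5 j [ 14.  21.  -7.  -0. -63.  32.] F [0.1 0.2 0. ] w 0.804 g 0.0 t 1.6
```

>>> servo_tool([
  [[0.2, -4, -15, 10, 0, 0, 0], [0.2, -9, -33, 25, 0, 0, 0], [0.2, -13, -49, 40, 0, 0, 0], [0.2, -13, -49, 40, 0, 0, 0], [0.2, -13, -49, 40, 0, 0, 0]],
])

```text
time_s: 2.1
tcp_pos: [0.6198, 0.0236, 0.1595]
ee_rot: [[0.709, -0.705, -0.002], [-0.705, -0.709, -0.001], [-0.001, 0.002, -1.0]]
wrist_force: [-1.1, -0.3, 0.4]
gripper_width: 0.801
gripper_force: 0.0
```

```bash
python3 go.py .6205 .026 .086 -134.5; python3 - <<'E'
from station import r
import cv2
a=r.capture("wrist")["pixels"];b=r.capture("top")["pixels"]
import numpy as np
cv2.imwrite("pics/w1.png",np.hstack([cv2.resize(a,(400,300)),cv2.resize(b[120:270,160:360],(400,300))])[:,:,::-1])
E
```

```text
shift mm [-1.2 -2.4 73.5] rotvec [ 0.002  0.001 -0.006] tcp [0.6198 0.0236 0.1595] yaw -134.8 j [ 17.  25.  -6.   0. -59.  28.] F [-1.1 -0.3  0.4] w 0.801 g 0.0 t 2.1
```

View pics/w1.png

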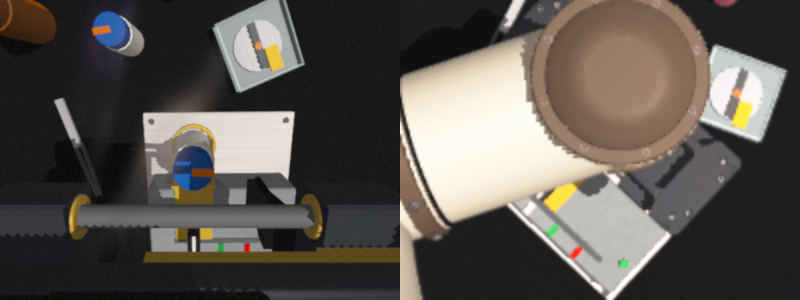

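The wrist view shows the cap (193,168) centred between the finger pads, with its stripe toward +y, and the fingers clear of everything. Descending until the fingertips are just above the jar's shoulder (TCP z 0.095).

>>> servo_tool([
  [[0.2, 0, -1, 15, 0, 0, 0], [0.2, -1, -1, 32, 0, 0, 0], [0.2, -1, -1, 48, 0, 0, 0], [0.2, -1, -1, 60, 0, 0, 0], [0.2, -1, -1, 64, 0, 0, 0]],
])

```text
time_s: 2.7
tcp_pos: [0.6197, 0.0248, 0.0958]
ee_rot: [[0.709, -0.705, -0.001], [-0.705, -0.709, -0.0], [-0.001, 0.001, -1.0]]
wrist_force: [-0.2, 0.4, 0.5]
gripper_width: 0.801
gripper_force: 0.0
```

```bash
python3 go.py .6205 .026 .095 -134.5
```

```text
shift mm [-0.3 -1.4  0.8] rotvec [ 0.001  0.001 -0.006] tcp [0.6197 0.0248 0.0958] yaw -134.9 j [ 17.  29. -10.  -0. -51.  28.] F [-0.2  0.4  0.5] w 0.801 g 0.0 t 2.7
```

>>> servo_tool([
  [[0.6, 0, -1, 0.5, 0, 0, 0], [0.7, 0, -1, 0.5, 0, 0, 0], [1, 0, -1, 0.5, 0, 0, 0], [1, 0, -1, 0.5, 0, 0, 0], [1, 0, -1, 0.5, 0, 0, 0]],
])

```text
time_s: 3.2
tcp_pos: [0.6213, 0.0263, 0.0965]
ee_rot: [[0.71, -0.705, 0.001], [-0.705, -0.71, 0.0], [0.0, -0.001, -1.0]]
wrist_force: [0.2, 0.4, 0.5]
gripper_width: 0.428
gripper_force: 0.0
```

>>> servo_tool([
  [[1, 0, 0, 0, 0, 0, 0], [1, 0, 0, 0, 0, 0, 0], [1, 0, 0, 0, 0, 0, 0.1], [1, 0, 0, 0, 0, 0, 0.22], [1, 0, 0, 0, 0, 0, 0.34]],
])

```text
time_s: 3.7
tcp_pos: [0.6218, 0.0268, 0.0965]
ee_rot: [[0.43, -0.903, 0.002], [-0.903, -0.43, 0.001], [0.0, -0.002, -1.0]]
wrist_force: [0.3, 0.5, 1.3]
gripper_width: 0.404
gripper_force: 30.0
```

```bash
python3 go.py .6205 .026 .095 135.5
```

```text
shift mm [0.1 1.5 1.5] rotvec [-2.000e-03  1.000e-03  1.221e+00] tcp [0.6218 0.0268 0.0965] yaw -154.5 j [ 17.  29. -10.  -0. -51.   8.] F [0.3 0.5 1.3] w 0.404 g 30.0 t 3.7
```

>>> servo_tool([
  [[1, 0, 0, 0, 0, 0, 0.12], [1, 0, 0, 0, 0, 0, 0.24], [1, 0, 0, 0, 0, 0, 0.36], [1, 0, 0, 0, 0, 0, 0.48], [1, 0, 0, 0, 0, 0, 0.6]],
])

```text
time_s: 4.2
tcp_pos: [0.6216, 0.0266, 0.0964]
ee_rot: [[-0.155, -0.988, 0.001], [-0.988, 0.155, 0.0], [-0.001, -0.001, -1.0]]
wrist_force: [0.3, 0.8, 1.7]
gripper_width: 0.402
gripper_force: 30.0
```

>>> servo_tool([
  [[1, 0, 0, 0, 0, 0, 0.13], [1, 0, 0, 0, 0, 0, 0.27], [1, 0, 0, 0, 0, 0, 0.41], [1, 0, 0, 0, 0, 0, 0.53], [1, 0, 0, 0, 0, 0, 0.61]],
])

```text
time_s: 4.7
tcp_pos: [0.6212, 0.0266, 0.0964]
ee_rot: [[-0.692, -0.722, 0.001], [-0.722, 0.692, 0.0], [-0.001, -0.0, -1.0]]
wrist_force: [-0.6, 0.8, 1.8]
gripper_width: 0.404
gripper_force: 30.0
```

>>> servo_tool([
  [[1, 0, 0, 0, 0, 0, 0], [1, 0, 0, 0, 0, 0, 0], [0.3, 0, 0, 0, 0, 0, 0], [0.3, 0, 0, 0, 0, 0, 0], [0.3, 0, 0, 0, 0, 0, 0]],
])

```text
time_s: 5.2
tcp_pos: [0.6209, 0.0261, 0.0956]
ee_rot: [[-0.689, -0.724, -0.001], [-0.724, 0.689, -0.0], [0.001, 0.0, -1.0]]
wrist_force: [0.0, -0.0, -0.8]
gripper_width: 0.596
gripper_force: 0.0
```

```bash
python3 go.py .6205 .026 .18 135.5
```

```text
shift mm [  0.4   0.3 -84.4] rotvec [ 0.    -0.001  0.016] tcp [0.6209 0.0261 0.0956] yaw 136.4 j [ 17.  29. -10.   0. -51. -61.] F [ 0.  -0.  -0.8] w 0.596 g 0.0 t 5.2
```

>>> servo_tool([
  [[0.3, 0, 0, 0, 0, 0, 0], [0.3, 0, 0, -10, 0, 0, 0], [0.3, 0, 0, -30, 0, 0, 0], [0.3, 0, 0, -60, 0, 0, 0], [0.3, 0, 0, -85, 0, 0, 0]],
])

```text
time_s: 5.7
tcp_pos: [0.6215, 0.0262, 0.1832]
ee_rot: [[-0.689, -0.724, 0.001], [-0.724, 0.689, -0.0], [-0.001, -0.001, -1.0]]
wrist_force: [0.4, 0.4, -0.2]
gripper_width: 0.698
gripper_force: 0.0
```

>>> servo_tool([
  [[0.3, 0, 0, 0, 0, 0, -0.14], [0.3, -30, 0, 0, 0, 0, -0.28], [0.3, -60, 0, 0, 0, 0, -0.42], [0.3, -80, 0, 0, 0, 0, -0.56], [0.3, -100, 0, 0, 0, 0, -0.7]],
])

```text
time_s: 6.2
tcp_pos: [0.6907, 0.0994, 0.1818]
ee_rot: [[-0.055, -0.998, 0.001], [-0.998, 0.055, 0.0], [-0.0, -0.001, -1.0]]
wrist_force: [-0.1, -0.3, -0.0]
gripper_width: 0.7
gripper_force: 0.0
```

```bash
python3 - <<'E'
from station import r
import cv2,numpy as np
a=r.capture("wrist");b=r.capture("top");d=r.capture("scene")
np.savez("w2.npz",**a);np.savez("t2.npz",**b)
f=lambda i,s:cv2.resize(i,s,interpolation=cv2.INTER_CUBIC)
cv2.imwrite("pics/m2.png",np.vstack([np.hstack([f(a["pixels"],(400,300)),f(b["pixels"][120:270,160:360],(400,300))]),np.hstack([f(d["pixels"][150:290,160:320],(343,300)),np.zeros((300,457,3),np.uint8)])])[:,:,::-1])
E
python3 go.py .5665 .080 .15 -134.5
```

```text
shift mm [ 26.9 122.5  31. ] rotvec [ 0.    -0.    -0.856] tcp [0.6904 0.0993 0.181 ] yaw 176.5 j [ 21.  31.   8.   0. -67. -25.] F [-0.1  0.1  0. ] w 0.698 g 0.0 t 6.35
```

View pics/m2.png

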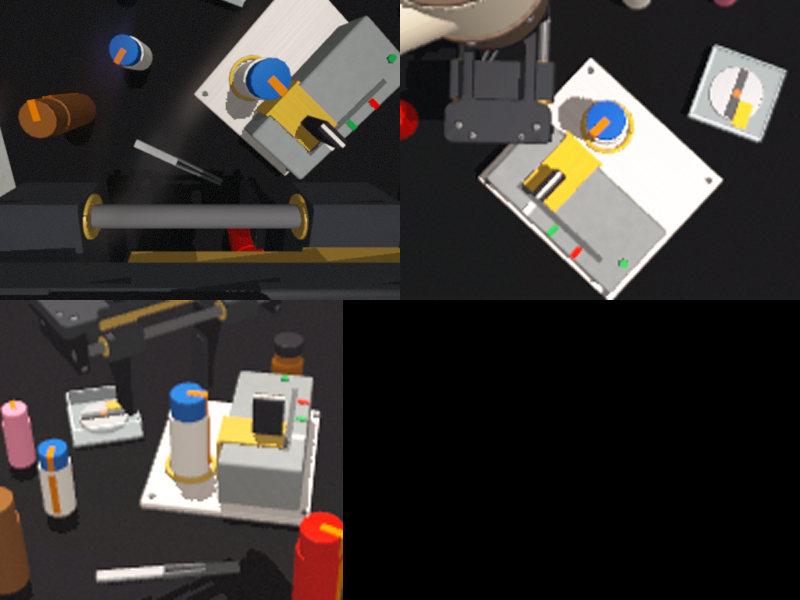

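The top view shows the cap stripe now pointing at the reader, with the jar upright in its ring and the tab still at the white mark. Next I'll measure the stripe angle and the tab's top line.

```bash
python3 - <<'E'
from h import *
c=dict(np.load("t2.npz"));p=c["pixels"].astype(int);v,u=np.mgrid[0:384,0:512]
mb=(abs(u-263)<16)&(abs(v-182)<16)&(p[...,2]>p[...,0]+50)
mo=((u-263.5)**2+(v-181)**2<11**2)&(p[...,0]>p[...,2]+60)&(p[...,1]<.8*p[...,0])
n=(mb|mo).astype(np.uint8);cs,_=cv2.findContours(n,0,2);k=max(cs,key=cv2.contourArea)
(cx,cy),rad=cv2.minEnclosingCircle(k);C=ray(c,(cx,cy),.103);o=(u[mo].mean(),v[mo].mean());O=ray(c,o,.103);d=O-C
print("cap",cx,cy,rad,C,"stripe",o,mo.sum(),np.degrees(np.arctan2(d[1],d[0])))
w=(abs(u-235)<12)&(abs(v-211)<10)&(p.min(2)>170)
cs,_=cv2.findContours(w.astype(np.uint8),0,2)
for q in cs: 
    b=cv2.minAreaRect(q);print(b,ray(c,b[0],.105),cv2.contourArea(q))
for k in(.0,):print("expected tab px",proj(c,np.array([.5661,.0802,.105])))
E
```

```text
cap 261.9615478515625 180.2820587158203 10.561473846435547 [0.62171502 0.029372   0.103     ] stripe (np.float64(259.24), np.float64(183.54)) 50 138.8295897278511
((224.25001525878906, 219.75001525878906), (1.4142134189605713, 0.7071067094802856), 45.0) [0.55313134 0.09783952 0.105     ] 0.5
((245.0, 218.5), (3.0, 2.0), 90.0) [0.55449571 0.06102229 0.105     ] 2.0
((233.7500457763672, 212.2500457763672), (1.4142131805419922, 16.26345443725586), 45.0) [0.56601142 0.08072937 0.105     ] 18.5
((226.0, 204.0), (4.0, 4.0), 90.0) [0.58094467 0.09418084 0.105     ] 8.5
expected tab px [234.04739183 212.19314779]
```

>>> servo_tool([
  [[0.3, 0, 15, 0, 0, 0, -0.14], [0.3, 5, 40, 0, 0, 0, -0.28], [0.3, 10, 65, 0, 0, 0, -0.42], [0.3, 20, 95, 0, 0, 0, -0.56], [0.3, 27, 122, 10, 0, 0, -0.7]],
])

```text
time_s: 6.85
tcp_pos: [0.5655, 0.0781, 0.1728]
ee_rot: [[0.599, -0.801, 0.003], [-0.801, -0.599, 0.001], [0.001, -0.003, -1.0]]
wrist_force: [0.9, 1.1, 0.0]
gripper_width: 0.701
gripper_force: 0.0
```

```bash
python3 go.py .5661 .0802 .14 -134.5
```

```text
shift mm [-1.3 -1.6 32.8] rotvec [-0.003 -0.001 -0.152] tcp [0.5655 0.0781 0.1728] yaw -143.2 j [ 24.  20. -12.   0. -58.  13.] F [0.9 1.1 0. ] w 0.701 g 0.0 t 6.85
```

The tab line is at (0.566, 0.081), as predicted. The stripe is within about 3° of the window direction.

>>> servo_tool([
  [[0.3, -1, -1, 5, 0, 0, -0.08], [0.3, -1, -2, 12, 0, 0, -0.15], [0.3, -1, -2, 22, 0, 0, -0.15], [0.3, -1, -2, 30, 0, 0, -0.15], [0.3, -1, -2, 33, 0, 0, -0.15]],
])

```text
time_s: 7.35
tcp_pos: [0.5669, 0.0806, 0.1369]
ee_rot: [[0.708, -0.706, -0.002], [-0.706, -0.708, -0.001], [-0.001, 0.002, -1.0]]
wrist_force: [-0.9, 0.3, -0.2]
gripper_width: 0.7
gripper_force: 0.0
```

```bash
python3 go.py .5661 .0804 .083 -134.5
```

```text
shift mm [-0.3  0.6 53.9] rotvec [ 0.002  0.001 -0.007] tcp [0.5669 0.0806 0.1369] yaw -134.9 j [ 24.  22. -15.  -0. -53.  21.] F [-0.9  0.3 -0.2] w 0.7 g 0.0 t 7.35
```

>>> servo_tool([
  [[0.3, 0, 0, 12, 0, 0, 0], [0.3, 0, 0, 26, 0, 0, 0], [0.3, 0, 0, 40, 0, 0, 0], [0.3, 0, 0, 50, 0, 0, 0], [0.3, 0, 0, 54, 0, 0, 0]],
])

```text
time_s: 7.85
tcp_pos: [0.567, 0.0809, 0.0825]
ee_rot: [[0.709, -0.705, -0.002], [-0.705, -0.709, -0.001], [-0.001, 0.002, -1.0]]
wrist_force: [0.2, 0.3, -0.1]
gripper_width: 0.7
gripper_force: 0.0
```

>>> servo_tool([
  [[0.6, 0, 0, 0, 0, 0, 0], [0.8, 0, 0, 0, 0, 0, 0], [1, 0, 0, 0, 0, 0, 0], [1, 0, 0, 0, 0, 0, 0], [1, 0, 0, 0, 0, 0, 0]],
])

```text
time_s: 8.35
tcp_pos: [0.5678, 0.0812, 0.0845]
ee_rot: [[0.71, -0.705, 0.001], [-0.705, -0.71, 0.0], [0.0, -0.001, -1.0]]
wrist_force: [-0.2, 0.3, -0.0]
gripper_width: 0.332
gripper_force: 0.0
```

>>> servo_tool([
  [[1, 0, 0, 0, 0, 0, 0], [1, 0, 0, 0, 0, 0, 0], [1, 0, 0, 0, 0, 0, 0], [1, 0, 0, 0, 0, 0, 0], [1, 0, 0, 0, 0, 0, 0]],
])

```text
time_s: 8.85
tcp_pos: [0.5659, 0.0795, 0.084]
ee_rot: [[0.71, -0.704, -0.004], [-0.704, -0.71, -0.003], [-0.001, 0.005, -1.0]]
wrist_force: [-3.7, -3.8, 3.7]
gripper_width: 0.134
gripper_force: 30.0
```

```bash
python3 go.py .5661 .0804 .083 -134.5
```

```text
shift mm [-0.4 -0.8  1. ] rotvec [ 0.005  0.001 -0.005] tcp [0.5659 0.0795 0.084 ] yaw -134.8 j [ 24.  26. -18.   0. -47.  21.] F [-3.7 -3.8  3.7] w 0.134 g 30.0 t 8.85
```

>>> servo_tool([
  [[1, 0, 4, 0, 0, 0, 0], [1, 0, 9, 0, 0, 0, 0], [1, 0, 15, 0, 0, 0, 0], [1, 0, 20, 0, 0, 0, 0], [1, 0, 25, 0, 0, 0, 0]],
])

```text
time_s: 9.35
tcp_pos: [0.5524, 0.0656, 0.0841]
ee_rot: [[0.711, -0.704, 0.006], [-0.704, -0.711, 0.004], [0.002, -0.007, -1.0]]
wrist_force: [4.6, 5.9, -5.1]
gripper_width: 0.136
gripper_force: 30.1
```

```bash
python3 go.py .5449 .0590 .083 -134.5; python3 - <<'E'
from station import r
from h import *
b=r.capture("top");np.savez("t3.npz",**b);s=r.capture("scene")
f=lambda i:cv2.resize(i,(400,300),interpolation=cv2.INTER_CUBIC)
cv2.imwrite("pics/m3.png",np.hstack([f(b["pixels"][160:250,200:320]),f(s["pixels"][160:280,180:340])])[:,:,::-1])
E
```

```text
shift mm [-0.7  9.9  1.1] rotvec [-0.007 -0.002 -0.004] tcp [0.5524 0.0656 0.0841] yaw -134.7 j [ 23.  24. -21.  -0. -45.  22.] F [ 4.6  5.9 -5.1] w 0.136 g 30.1 t 9.35
```

View pics/m3.png

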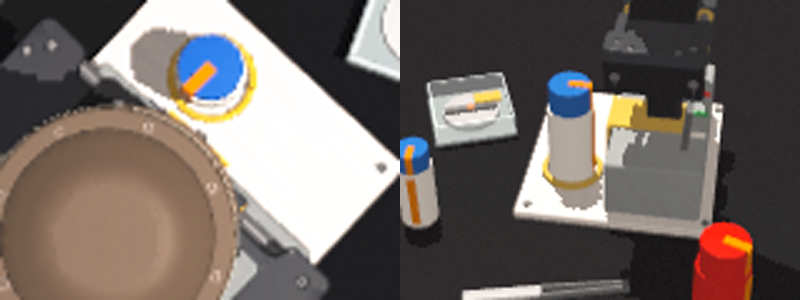

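The jar keeps its stripe toward the reader, and the tab is moving with the fingers (about 19 mm so far). The arm gives a little under the spring, so I'll let it settle and then correct.

>>> servo_tool([
  [[1, 0, 0, 0, 0, 0, 0], [1, 0, 0, 0, 0, 0, 0], [1, 0, 0, 0, 0, 0, 0], [1, 0, 0, 0, 0, 0, 0], [1, 0, 0, 0, 0, 0, 0]],
])

```text
time_s: 9.95
tcp_pos: [0.5524, 0.0657, 0.0841]
ee_rot: [[0.711, -0.704, 0.006], [-0.704, -0.711, 0.003], [0.002, -0.007, -1.0]]
wrist_force: [4.7, 6.2, -5.4]
gripper_width: 0.134
gripper_force: 30.1
```

```bash
python3 go.py .5449 .0590 .083 -134.5
```

```text
shift mm [-0.7 10.   1. ] rotvec [-0.006 -0.002 -0.004] tcp [0.5524 0.0657 0.0841] yaw -134.7 j [ 23.  24. -21.  -0. -45.  22.] F [ 4.7  6.2 -5.4] w 0.134 g 30.1 t 9.95
```

>>> servo_tool([
  [[1, 0, 3, 0, 0, 0, 0], [1, 0, 6, 0, 0, 0, 0], [1, 0, 9, 0, 0, 0, 0], [1, 0, 12, 0, 0, 0, 0], [1, 0, 12, 0, 0, 0, 0]],
])

```text
time_s: 10.45
tcp_pos: [0.5446, 0.0576, 0.0841]
ee_rot: [[0.711, -0.704, 0.008], [-0.704, -0.711, 0.004], [0.002, -0.009, -1.0]]
wrist_force: [4.7, 8.6, -6.5]
gripper_width: 0.136
gripper_force: 30.2
```

>>> servo_tool([
  [[1, 0, 0, 0, 0, 0, 0], [1, 0, 0, 0, 0, 0, 0], [1, 0, 0, 0, 0, 0, 0], [1, 0, 0, 0, 0, 0, 0], [1, 0, 0, 0, 0, 0, 0]],
])

```text
time_s: 10.95
tcp_pos: [0.5448, 0.0578, 0.0841]
ee_rot: [[0.711, -0.703, 0.008], [-0.704, -0.711, 0.004], [0.002, -0.009, -1.0]]
wrist_force: [4.6, 7.7, -6.4]
gripper_width: 0.132
gripper_force: 30.1
```

```bash
python3 go.py .5449 .0590 .083 -134.5; python3 - <<'E'
from station import r
from h import *
b=r.capture("top");s=r.capture("scene");w=r.capture("wrist");np.savez("s4.npz",**s)
f=lambda i,z:cv2.resize(i,z,interpolation=cv2.INTER_CUBIC)
cv2.imwrite("pics/m4.png",np.vstack([np.hstack([f(b["pixels"][160:250,200:320],(400,300)),f(s["pixels"][160:250,240:360],(400,300))]),np.hstack([f(w["pixels"],(400,300)),np.zeros((300,400,3),np.uint8)])])[:,:,::-1])
for t in (.02,.025,.03,.035):  # predicted tab -x,-y corner of top & marks in scene
    x=np.array([-.713,.701,0]);y=np.array([-.701,-.713,0]);o=np.array([.5816,.0650,0])
    print(t,proj(s,o+.037*x+(t)*y+[0,0,.063]).round(1))
E
```

```text
shift mm [-0.8 -0.9  1.1] rotvec [-0.009 -0.002 -0.004] tcp [0.5448 0.0578 0.0841] yaw -134.7 j [ 23.  23. -22.  -0. -44.  22.] F [ 4.6  7.7 -6.4] w 0.132 g 30.1 t 10.95
0.02 [291.5 206.5]
0.025 [291.7 205.1]
0.03 [291.9 203.8]
0.035 [292.1 202.4]
```

View pics/m4.png

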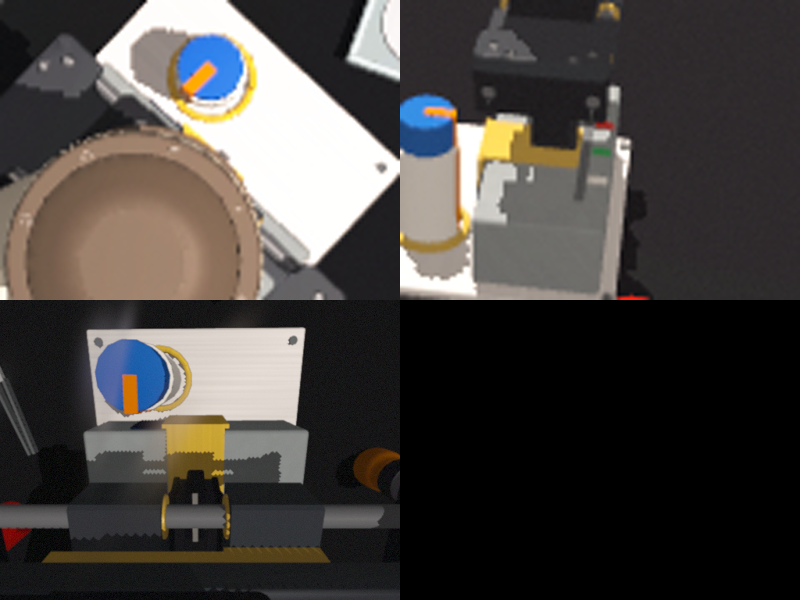

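The wrist view puts the shutter's centre at u = 196, and the block's edges at u = 85 and 307. That gives y = -50 + 160·(111/222) = 30 mm. The TCP travel is also 30.2 mm, and the jar's stripe still faces the window. Handing in.

```bash
python3 -c "
from station import r
print(r.finish_job())"
```

```text
the job is handed in; nothing more can be done
None
```

The job is handed in, though the call returned no verdict: the jar is let go of in its seat with its stripe about 3° off the window direction, and the fingers hold the shutter at about 30 mm of travel.

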